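# Roll the feed roller up its loading ramp

## Task

Push the big feed roller lying at the foot of the wooden ramp slowly up the slope with your fingertips, over the crest, until it lies at rest in the dip against the stop board of the machine, square to the ramp. Keep the fingers behind it all the way, so that it is never flung and never rolls back, and do not lift or carry it. Leave the other things on the bench where they are, and finish clear of the roller.

Things in the scene. Friction and masses are not known exactly. Their poses are not given: they have to be found in the camera images.
- ramp: Fixed plywood loading ramp, 152 mm wide; level axes: x uphill towards the stop, y across, z up; origin on the bench at mid-width. Along x (mm): end lip -220 to -210 (top 30 above the bench), level landing -210 to -80 (deck 20 above the bench), slope to the crest at +100, then a dip to the stop board. Deck 132 wide between rails 10 thick that stand 12 above the deck all along.
- slope: The sloping deck of the ramp (fixed to it), 182 mm long, rising 8 degrees. Origin: on the deck at the foot of the slope (20 mm above the bench), mid-width; x runs up along the surface, y across, z square to it. Nothing holds the roller here: let go, it rolls back down.
- crest (a point): Middle of the crest line at the top of the slope, on the deck, 45 mm above the bench (ramp x = +100 mm). Beyond it the deck falls 5 degrees to the stop; once over the crest the roller rolls the last 25 mm or so by itself into the dip and stays.
- seat (a point): Where the roller's centre is when it lies in the dip against the stop: ramp x = +125 mm, mid-width, 88 mm above the bench. The stop board's face is 45 mm further on (ramp x = +170 mm), its top 100 mm above the bench; behind it a green machine housing 85 mm high reaches to ramp x = +260 mm.
- roller: Smooth feed roller lying on its side across the landing: smooth bare aluminium, dark end faces, 90 mm in diameter, 120 mm long, about 0.4 to 0.8 kg. Origin at its centre (65 mm above the bench at the start), y along its axis; x and z turn with it as it rolls. It is free to roll from the start and slippery (friction about 0.3 to 0.4).
- spindle: Bystander: small sanding sleeve standing upright beside the ramp, 52 mm in diameter, 85 mm high; origin at the centre of its underside.
- block: Bystander: cork sanding block 100 x 55 x 28 mm lying beside the ramp; origin at the centre of its underside.
- offcut: Bystander: light wooden stepped offcut, 180 x 30 x 24 mm, lying beside the ramp; origin on its underside, about 5 mm from its middle.
- glue: Bystander: white glue bottle 64 mm in diameter, 170 mm high, at the left of the bench; origin at the centre of its underside.
- mallet: Bystander: wooden mallet lying at the right of the bench, 260 mm long with a head 110 mm wide and 64 mm high; origin on the bench under the handle's end at the head, x from handle to head.
- tin: Bystander: open steel tin 80 mm in diameter, 100 mm high, at the left of the bench; origin at the centre of its underside.
There are look-alikes about, which are no part of the job. Leave any pink or turquoise look-alike of the roller alone.

How it is judged:
On the way, in this order (a step that is already met when the one before it is completed fails the run):
1. the roller is on the lower part of the slope, pushed by the fingers (x of roller in the frame of ramp between -0.06 and 0 m and contact force between the fingers and roller above 0.05 N).
2. the roller is on the upper part of the slope, still pushed by the fingers (x of roller in the frame of ramp between 0.02 and 0.09 m and contact force between the fingers and roller above 0.05 N).
At the end, for the whole second after the job is handed in: The roller lies at rest in the dip against the stop: its centre within 9 mm of the seat point, its axis within 0.08 rad (4.6 degrees) of square to the ramp, speed under 0.02 m/s (distance between roller and seat below 0.009 m and angle between the y axis of roller and the y axis of ramp, either way round below 0.08 rad and linear speed of roller below 0.02 m/s and angular speed of roller below 0.3 rad/s); the robot touches nothing.
It fails at once if the roller runs faster than 0.25 m/s: flung, or let go so that it rolls back down (about 30 mm of free rolling is enough) (linear speed of roller above 0.25 m/s).
It fails at once if the roller is lifted more than 10 mm off the ramp (z of roller in the frame of slope above 0.055 m and z of roller in the frame of ramp above 0.075 m).
It fails at once if the roller leaves the ramp sideways (y of roller in the frame of ramp above 0.02 m or y of roller in the frame of ramp below -0.02 m).
It fails at once if a bystander (spindle sleeve, sanding block, offcut, glue bottle, mallet, tin) is moved by more than 25 mm or tipped (distance of any of spindle, block, offcut, glue, mallet, tin from where it was at the start of the episode above 0.025 m or angle between any of spindle, block, offcut, glue, mallet, tin's own z axis and vertical above 0.3 rad).
It also fails if it takes over 43 s, if anything falls off the work surface, if the arm or the gripper's body presses on something with over 40 N, if the wrist force passes 120 N, or if a joint passes its speed limit or range.

## Robot

A 6-joint arm with a two-finger parallel gripper is mounted at the origin on the work surface. World frame = base frame: x ahead of the robot, y to its left, z up, the work surface at z = 0. Lengths are in m, angles in rad, forces in N, time in s.
With the tool pointing down it reaches from about 0.25 to 0.725 m from the base axis. Payload 4 kg.
Tool frame: the origin (TCP) lies on the centre line of the jaws, within the pads' length; the fingertips stand 17 mm ahead of it and the grasp point (between the pads) lies 2 mm behind it; z points along the fingers, y is the line along which they close (so a half turn about z gives the same grasp; the last joint's range is limited). The gripper opens to 85 mm and grips with 20 to 120 N. Pads are 22 mm wide; open, the fingers measure 114 mm over their backs; the gripper's body (76 mm by 85 mm) begins 54 mm behind the grasp point. The pads swing forward as they close: fully open they stand 13 mm farther back than shut.
Start: joints at [1.314, 0.241, 0.005, 1.335, 0, 1.571], TCP at [0.127, 0.484, 0.248] pointing down, gripper open.
Joint ranges: [-2.72, 2.72], [-1.05, 1.87], [-1.09, 1.28], [-1.99, 2.15], [-1.42, 1.44], [-3.14, 3.14]. Speed limits (rad/s): [2.79, 2.79, 3.14, 3.14, 3.14, 3.14].

## Interface

Orientations are given as a unit quaternion [x, y, z, w].
In Python, from workcell import bot, camera, get_calibration gives the robot as it stands.
- The arm moves only by the tool apply_moves, never from a script. Its argument "steps" is a list of rows, each a list of 3 entries, a list of its own where there are three numbers: the shift along the tool's x, y, z as a fraction of full scale, then the turn, a rotation vector about the tool's x, y, z as a fraction of full scale, then the opening, from 0 (shut) to 1 (fully open). A call has exactly 8 rows; each row shifts and turns the commanded pose from where the row before left it, along the tool's axes as they then stand; what a row does not reach is not made up. Full scale, the value 1, is 20 cm for a shift and pi rad for a turn. A row lasts 1/12 s, in which the tool goes at most 41.7 mm and 7.16 degrees, less where a joint would pass 70% of its speed; a pose out of reach is approached as far as the arm can. A call with a number of a shift or a turn outside -1 to 1 is refused whole. A call with a gripper value outside its range is refused whole. The fingers move at their own pace and stop on an object; the grip force is fixed at half the most. Time passes only in rows, so rows that do not move let the fingers close, or fill a call up. It gives the time, the measured TCP pose, the force, the opening and the grip force at its end, in the units of the state.
- bot.get_obs(): the state, without advancing time (a new reading comes with each control period).
- camera(name): name is "scene" or "top"; returns (picture, depth): 400x640x3 uint8, red, green, blue; 400x640 float32, m along the optical axis (not along the pixel's ray), 0 where there is no reading.
- get_calibration(name): a dict with "fov_y" (degrees; the focal length in pixels is half the picture's height over the tangent of half this angle, whatever the lens; pixels are square), "cx", "cy" (the principal point, pixels), "rvec" (rotation vector, rad) and "tvec" (3), from world to camera coordinates, as OpenCV has them. Camera axes: x right, y down, z forward; pixel columns grow to the right and rows downward; lengths in m; the calibration is good to about 2 mm. A picture is of the moment at which its call begins. get_calibration takes no time and is no camera call.
- bot.job_done(): hands the job in; it is judged then, once.
The state is a dict: "clock": time; "joint_pos": joint angles; "joint_vel": joint speeds; "tau": joint torques, N m; "eef_pos": TCP position; "tool_rot": TCP orientation; "ft_force": force on the tool from outside, world axes, zero at the start; "ft_torque": the same for the moment, N m; "grip_width": finger opening in m; "grasp_force": force on a finger pad.
Only numpy, scipy, OpenCV 4.12 (cv2) and the standard library are available. Lean on these libraries where they do the work, as an engineer would, in place of code of your own. Each camera call takes 0.05 s, during which the arm holds its last target. There are 200 camera calls.

## Working session

There is one attempt and no reset: what is moved stays moved. The work goes in short steps, Python scripts to look and compute and a tool call to move; the robot and the scene stay as the last step left them, time stands still between calls to the robot, and variables do not carry over. Pictures are saved under pics/ and viewed, at most 10 in all, crops included, and the job is handed in when it is done.

Besides the shell and the picture viewer there is one more tool, called after "Emit:" in YAML: its name, and indented under it one key for each argument. apply_moves: Moves the arm, as the interface text tells. Its arguments: {"type":"object","properties":{"steps":{"type":"array"}},"required":["steps"]}

```bash
mkdir -p pics; cat > h.py <<'E'
import numpy as np,cv2
from workcell import bot,camera,get_calibration
def cal(n):
    c=get_calibration(n);f=200/np.tan(np.radians(c["fov_y"])/2)
    R=cv2.Rodrigues(np.array(c["rvec"],float))[0];return f,c["cx"],c["cy"],R,np.array(c["tvec"],float)
def pts(n,d):
    f,cx,cy,R,t=cal(n);v,u=np.mgrid[:400,:640]
    P=np.stack([(u-cx)/f*d,(v-cy)/f*d,d],-1);return (P-t)@R
def ray(n,u,v,z):
    f,cx,cy,R,t=cal(n);o=-R.T@t;r=R.T@np.array([(u-cx)/f,(v-cy)/f,1]);return o+r*(z-o[2])/r[2]
E
python3 - <<'E'
from h import *
for n in("scene","top"):
    p,d=camera(n);cv2.imwrite(f"pics/{n}0.png",p[:,:,::-1]);np.savez(f"{n}0.npz",p=p,d=d);print(get_calibration(n))
print(bot.get_obs())
E
```

```text
{'fov_y': 46.62877595927633, 'cx': 325.7925175174133, 'cy': 206.66930891131057, 'rvec': array([ 0.75310923,  2.655457  , -0.9862679 ]), 'tvec': array([ 0.46808939, -0.17873303,  1.87161534])}
{'fov_y': 53.22742937862119, 'cx': 319.7724384850629, 'cy': 201.5349916666771, 'rvec': array([ 2.12706816, -2.16346418,  0.14692172]), 'tvec': array([0.01298223, 0.55807638, 1.14696474])}
{'clock': 0.1, 'joint_pos': array([1.31402532e+00, 2.41312182e-01, 3.91232445e-03, 1.33519268e+00,
       5.11034492e-06, 1.57079187e+00]), 'joint_vel': array([-0.00142274, -0.00212884,  0.00248692, -0.00039402,  0.0004226 ,
       -0.00100762]), 'tau': array([ 4.22339899e-04, -3.73138726e+01,  2.53009307e+01,  1.08331480e-02,
        1.46803754e-04, -1.79673684e-06]), 'eef_pos': array([0.12684949, 0.48311862, 0.24753503]), 'tool_rot': array([ 1.28030838e-01,  9.91769781e-01, -8.90386455e-04, -1.17523342e-04]), 'ft_force': array([ 0.84169378,  0.06408156, -0.61698543]), 'ft_torque': array([ 0.02604049, -0.03576575, -0.02608798]), 'grasp_force': 0.0, 'grip_width': 0.08527018485878644}
```

View pics/scene0.png

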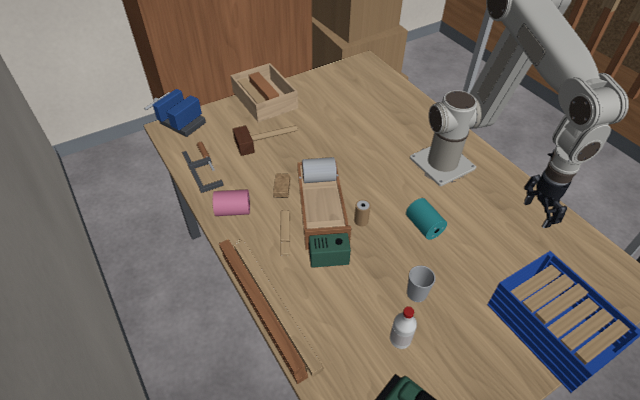

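View pics/top0.png

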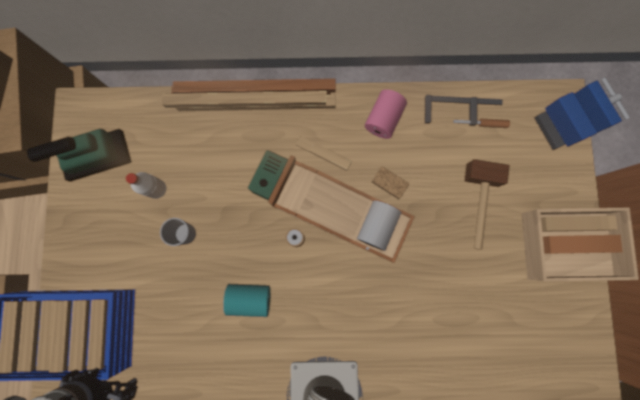

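The top view shows three candidates: the silver roller on the ramp at (379,225), a pink look-alike at (385,113) and a turquoise one at (247,300). In the scene view they are at (320,168), (231,203) and (427,219). I choose the bare aluminium one on the ramp. The ramp runs from its lip at about (405,235) to the green housing at (268,175).

```bash
python3 - <<'E'
from h import *
z=np.load("top0.npz");p,d=z["p"],z["d"];P=pts("top",d)
print("bench z",np.median(P[330:350,300:380,2]), P[225,379])
m=((P[...,2]>0.014)&(P[...,2]<0.2)&(d>0)).astype(np.uint8)
n,l,s,c=cv2.connectedComponentsWithStats(m)
for k in range(1,n):
    if s[k,4]>60:
        q=P[l==k];r=cv2.minAreaRect((q[:,:2]*1000).astype(np.float32));print(c[k].round(),s[k,4],"rect",np.round(r[0]),np.round(r[1]),round(r[2],1),"ztop",np.percentile(q[:,2],98).round(3))
k=l[225,379]; q=P[l==k]
# roller: high silver pixels
hsv=cv2.cvtColor(p,cv2.COLOR_RGB2HSV)
mr=(l==k)&(hsv[...,1]<60)&(P[...,2]>.05)
mr[:, :350]=False
q=P[mr];r=cv2.minAreaRect((q[:,:2]*1000).astype(np.float32));print("roller",r,q[:,2].max(),q[:,:2].mean(0),mr.sum())
g=(l==k)&(hsv[...,0]>50)&(hsv[...,0]<95)&(hsv[...,1]>60)&(P[...,2]>.06)
print("housing",cv2.minAreaRect((P[g][:,:2]*1000).astype(np.float32)),P[g][:,2].mean())
cv2.imwrite("pics/crop1.png",cv2.resize(p[130:280,235:425,::-1],None,fx=4,fy=4,interpolation=cv2.INTER_CUBIC))
E
```

```text
bench z -0.0005893850214886968 [ 0.48009896 -0.1604253   0.10480401]
[251.  94.] 4795 rect [900. 215.] [530.  80.] 90.0 ztop 0.062
[581. 114.] 3646 rect [ 813. -798.] [140. 232.] 24.5 ztop 0.113
[385. 113.] 1348 rect [ 822. -200.] [ 90. 124.] 63.1 ztop 0.092
[467. 110.] 1120 rect [ 838. -456.] [259.  92.] 85.4 ztop 0.034
[ 84. 152.] 3188 rect [719. 705.] [115. 214.] 17.6 ztop 0.157
[330. 156.] 431 rect [703. -28.] [133.  31.] 61.4 ztop 0.028
[331. 205.] 8269 rect [548. -29.] [479. 153.] 64.1 ztop 0.109
[485. 189.] 1520 rect [ 540. -479.] [110. 260.] 79.8 ztop 0.067
[390. 182.] 613 rect [ 617. -211.] [99. 56.] 55.5 ztop 0.032
[146. 184.] 727 rect [611. 504.] [58. 64.] 73.5 ztop 0.171
[580. 240.] 5664 rect [ 420. -739.] [267. 200.] 89.9 ztop 0.092
[175. 232.] 612 rect [473. 414.] [77. 77.] 1.2 ztop 0.102
[294. 237.] 288 rect [453.  77.] [52. 50.] 44.7 ztop 0.089
[246. 300.] 1472 rect [278. 215.] [121.  88.] 88.2 ztop 0.092
[ 63. 334.] 10558 rect [200. 721.] [327. 222.] 90.0 ztop 0.131
[322. 384.] 413 rect [48. 10.] [ 80. 124.] 11.5 ztop 0.197
roller ((482.4215087890625, -163.05772399902344), (87.20477294921875, 121.3344497680664), 65.33154296875) 0.1167842894163524 [ 0.48161516 -0.16008241] 1349
housing ((607.7337646484375, 166.50741577148438), (58.63357162475586, 56.83518981933594), 61.68446350097656) 0.08499701835329665
```

View pics/crop1.png

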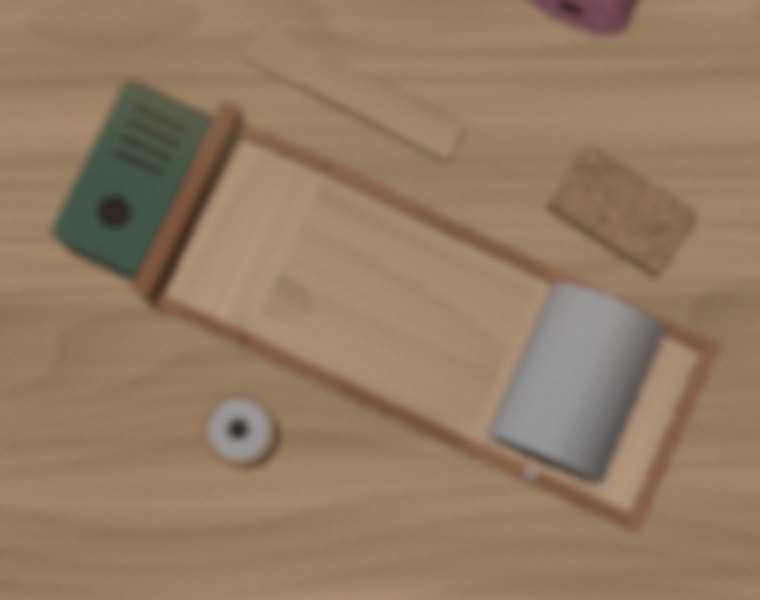

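The crop confirms the choice: the silver roller lies on the ramp's landing, at (580,380) in the crop, with the lip at lower right. Its measured top is 0.11 m and its size 87x121 mm, and the ramp outline is 479x153 mm, so all agree with the description. Ramp heading is 64.1°, origin ≈ (0.539, -0.047), roller at ramp x ≈ -0.128.

Plan: tool vertical with its x axis uphill and the fingers spread 0.7 across the ramp. The finger sides then push at axle height.

```bash
cat >> h.py <<'E'
from scipy.spatial.transform import Rotation as Ro
A=np.radians(64.1);X=np.array([np.cos(A),np.sin(A),0]);Y=np.array([-X[1],X[0],0]);O=np.array([.548,-.029,0])-.02*X
RT=np.stack([X,-Y,[0,0,-1]],1)
def ramp(p): q=np.asarray(p)-O;return np.array([q@X,q@Y,q[2]])
def world(x,y,z): return O+x*X+y*Y+np.array([0,0,z])
def plan(target,n):
    o=bot.get_obs();p=o["eef_pos"];R=Ro.from_quat(o["tool_rot"])
    rv=(R.inv()*Ro.from_matrix(RT)).as_rotvec()
    print("clock",o["clock"],"tcp ramp",ramp(p).round(4),"turn total",(rv/np.pi).round(4),"per row",(rv/np.pi/n).round(4))
    t=np.asarray(target);c=p.copy()
    for i in range(n):
        Ri=R*Ro.from_rotvec(rv*i/n);print(i,(Ri.inv().apply((t-p)/n)/.2).round(3))
E
python3 - <<'E'
from h import *
print(world(-.215,0,.2)); plan(world(-.215,0,.2),24)
E
```

```text
[ 0.44535158 -0.24039608  0.2       ]
clock 0.1 tcp ramp [0.2967 0.6025 0.2475] turn total [-4.000e-04  5.000e-04  5.622e-01] per row [-0.      0.      0.0234]
0 [-0.102 -0.129  0.01 ]
1 [-0.112 -0.121  0.01 ]
2 [-0.12  -0.113  0.01 ]
3 [-0.128 -0.103  0.01 ]
4 [-0.135 -0.094  0.01 ]
5 [-0.142 -0.083  0.01 ]
6 [-0.148 -0.073  0.01 ]
7 [-0.153 -0.062  0.01 ]
8 [-0.157 -0.05   0.01 ]
9 [-0.16  -0.039  0.01 ]
10 [-0.162 -0.027  0.01 ]
11 [-0.164 -0.015  0.01 ]
12 [-0.165 -0.003  0.01 ]
13 [-0.164  0.009  0.01 ]
14 [-0.163  0.021  0.01 ]
15 [-0.161  0.033  0.01 ]
16 [-0.158  0.045  0.01 ]
17 [-0.155  0.057  0.01 ]
18 [-0.15   0.068  0.01 ]
19 [-0.145  0.079  0.01 ]
20 [-0.138  0.089  0.01 ]
21 [-0.132  0.099  0.01 ]
22 [-0.124  0.109  0.01 ]
23 [-0.116  0.117  0.01 ]
```

Emit:
apply_moves:
  steps:
    - [[-0.102, -0.129, 0.01], [0, 0, 0.0234], 0.7]
    - [[-0.112, -0.121, 0.01], [0, 0, 0.0234], 0.7]
    - [[-0.12, -0.113, 0.01], [0, 0, 0.0234], 0.7]
    - [[-0.128, -0.103, 0.01], [0, 0, 0.0234], 0.7]
    - [[-0.135, -0.094, 0.01], [0, 0, 0.0234], 0.7]
    - [[-0.142, -0.083, 0.01], [0, 0, 0.0234], 0.7]
    - [[-0.148, -0.073, 0.01], [0, 0, 0.0234], 0.7]
    - [[-0.153, -0.062, 0.01], [0, 0, 0.0234], 0.7]

```text
clock: 0.77
eef_pos: [0.2331, 0.2407, 0.2319]
tool_rot: [0.411, 0.911, -0.0, 0.0]
ft_force: [0.5, 0.6, 0.4]
grip_width: 0.06
grasp_force: 0.0
```

Emit:
apply_moves:
  steps:
    - [[-0.157, -0.05, 0.01], [0, 0, 0.0234], 0.7]
    - [[-0.16, -0.039, 0.01], [0, 0, 0.0234], 0.7]
    - [[-0.162, -0.027, 0.01], [0, 0, 0.0234], 0.7]
    - [[-0.164, -0.015, 0.01], [0, 0, 0.0234], 0.7]
    - [[-0.165, -0.003, 0.01], [0, 0, 0.0234], 0.7]
    - [[-0.164, 0.009, 0.01], [0, 0, 0.0234], 0.7]
    - [[-0.163, 0.021, 0.01], [0, 0, 0.0234], 0.7]
    - [[-0.161, 0.033, 0.01], [0, 0, 0.0234], 0.7]

```text
clock: 1.43
eef_pos: [0.339, -0.0003, 0.2161]
tool_rot: [0.658, 0.753, 0.0, -0.0]
ft_force: [0.6, 1.1, -0.5]
grip_width: 0.0599
grasp_force: 0.0
```

Emit:
apply_moves:
  steps:
    - [[-0.158, 0.045, 0.01], [0, 0, 0.0234], 0.7]
    - [[-0.155, 0.057, 0.01], [0, 0, 0.0234], 0.7]
    - [[-0.15, 0.068, 0.01], [0, 0, 0.0234], 0.7]
    - [[-0.145, 0.079, 0.01], [0, 0, 0.0234], 0.7]
    - [[-0.138, 0.089, 0.01], [0, 0, 0.0234], 0.7]
    - [[-0.132, 0.099, 0.01], [0, 0, 0.0234], 0.7]
    - [[-0.124, 0.109, 0.01], [0, 0, 0.0234], 0.7]
    - [[-0.116, 0.117, 0.01], [0, 0, 0.0234], 0.7]

```text
clock: 2.1
eef_pos: [0.4455, -0.2414, 0.1996]
tool_rot: [0.848, 0.53, -0.0, -0.001]
ft_force: [0.5, 0.2, -0.3]
grip_width: 0.0599
grasp_force: 0.0
```

```bash
python3 - <<'E'
from h import *
plan(world(-.215,0,.064),8); o=bot.get_obs();print(o["grip_width"],o["ft_force"])
E
```

```text
clock 2.1 tcp ramp [-0.2158 -0.0005  0.1996] turn total [-0.0003 -0.0001 -0.0008] per row [-0.     -0.     -0.0001]
0 [ 0.    -0.     0.085]
1 [ 0.    -0.     0.085]
2 [ 0.    -0.     0.085]
3 [ 0.001 -0.     0.085]
4 [ 0.001 -0.     0.085]
5 [ 0.001 -0.     0.085]
6 [ 0.001 -0.     0.085]
7 [ 0.001 -0.     0.085]
0.059912826930895245 [ 0.51878407  0.21344166 -0.25974565]
```

Emit:
apply_moves:
  steps:
    - [[0, 0, 0.085], [0, 0, 0], 0.7]
    - [[0, 0, 0.085], [0, 0, 0], 0.7]
    - [[0, 0, 0.085], [0, 0, 0], 0.7]
    - [[0, 0, 0.085], [0, 0, 0], 0.7]
    - [[0, 0, 0.085], [0, 0, 0], 0.7]
    - [[0, 0, 0.085], [0, 0, 0], 0.7]
    - [[0, 0, 0.085], [0, 0, 0], 0.7]
    - [[0, 0, 0.085], [0, 0, 0], 0.7]

```text
clock: 2.77
eef_pos: [0.445, -0.2396, 0.0631]
tool_rot: [0.847, 0.531, -0.0, -0.0]
ft_force: [-0.4, -0.7, 0.1]
grip_width: 0.06
grasp_force: 0.0
```

```bash
python3 - <<'E'
from h import *
o=bot.get_obs();print(ramp(o["eef_pos"]).round(4),o["ft_force"])
p,d=camera("scene");cv2.imwrite("pics/s1.png",cv2.resize(p[110:290,250:410,::-1],None,fx=3.3,fy=3.3,interpolation=cv2.INTER_CUBIC))
E
```

```text
[-0.2145  0.0006  0.0631] [-0.37435738 -0.71154223  0.12401406]
```

View pics/s1.png

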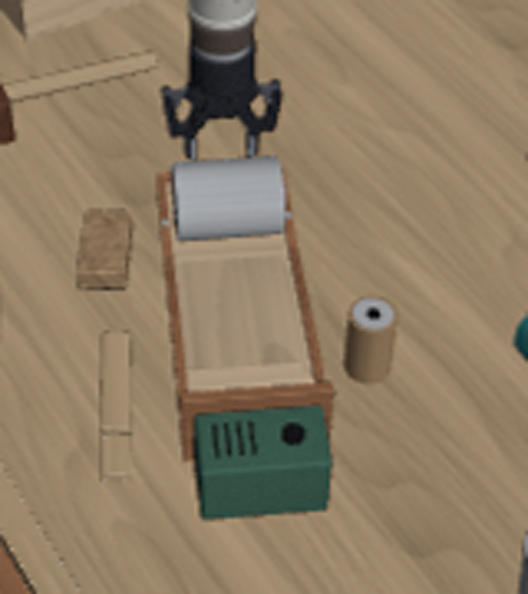

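The fingers sit symmetrically behind the roller, at (193,148) and (252,148) in the crop, and clear of it. I start the slow push.

Emit:
apply_moves:
  steps:
    - [[0.015, 0, 0], [0, 0, 0], 0.7]
    - [[0.015, 0, 0], [0, 0, 0], 0.7]
    - [[0.015, 0, 0], [0, 0, 0], 0.7]
    - [[0.015, 0, 0], [0, 0, 0], 0.7]
    - [[0.015, 0, 0], [0, 0, 0], 0.7]
    - [[0.015, 0, 0], [0, 0, 0], 0.7]
    - [[0.01, 0, 0], [0, 0, 0], 0.7]
    - [[0.01, 0, 0], [0, 0, 0], 0.7]

```text
clock: 3.48
eef_pos: [0.4553, -0.2198, 0.0646]
tool_rot: [0.847, 0.531, 0.0, 0.0]
ft_force: [-0.1, 0.7, 0.7]
grip_width: 0.0599
grasp_force: 0.0
```

Emit:
apply_moves:
  steps:
    - [[0.01, 0, 0], [0, 0, 0], 0.7]
    - [[0.01, 0, 0], [0, 0, 0], 0.7]
    - [[0.01, 0, 0], [0, 0, 0], 0.7]
    - [[0.01, 0, 0], [0, 0, 0], 0.7]
    - [[0.01, 0, 0], [0, 0, 0], 0.7]
    - [[0.01, 0, 0], [0, 0, 0], 0.7]
    - [[0.01, 0, 0], [0, 0, 0], 0.7]
    - [[0.01, 0, 0], [0, 0, 0], 0.7]

```text
clock: 4.15
eef_pos: [0.462, -0.2055, 0.0643]
tool_rot: [0.847, 0.531, -0.0, -0.0]
ft_force: [0.5, -0.5, -0.1]
grip_width: 0.0598
grasp_force: 0.1
```

```bash
cat >> h.py <<'E'
def roller():
    p,d=camera("top");P=pts("top",d);q=P.reshape(-1,3)-O;x,y,z=q@X,q@Y,q[:,2]
    hsv=cv2.cvtColor(p,cv2.COLOR_RGB2HSV).reshape(-1,3)
    m=(hsv[:,1]<50)&(hsv[:,2]>70)&(x>-.2)&(x<.168)&(abs(y)<.075)&(z>.04)&(z<.15)
    r=cv2.minAreaRect((np.stack([x,y],1)[m]*1000).astype(np.float32));
    o=bot.get_obs();print("roller",m.sum(),np.round(r[0]),np.round(r[1]),round(r[2],1),"x range",np.percentile(x[m],[1,99]).round(3),"tcp",ramp(o["eef_pos"]).round(4),o["ft_force"].round(2),o["clock"])
    cv2.imwrite("pics/last.png",cv2.resize(p[130:280,235:425,::-1],None,fx=3,fy=3))
    t=np.median(z[m&(z>np.percentile(z[m],80))]);print("top z",t)
E
python3 -c "from h import *;roller()"
```

```text
roller 1288 [-130.    0.] [111. 122.] 1.8 x range [-0.162 -0.075] tcp [-0.1759  0.0002  0.0643] [ 0.06 -0.56  0.17] 4.2
top z 0.10991913409851323
```

Emit:
apply_moves:
  steps:
    - [[0.013, 0, 0], [0, 0, 0], 0.7]
    - [[0.015, 0, 0], [0, 0, 0], 0.7]
    - [[0.015, 0, 0], [0, 0, 0], 0.7]
    - [[0.015, 0, 0], [0, 0, 0], 0.7]
    - [[0.015, 0, 0], [0, 0, 0], 0.7]
    - [[0.015, 0, 0], [0, 0, 0], 0.7]
    - [[0.015, 0, 0], [0, 0, 0], 0.7]
    - [[0.015, 0, 0], [0, 0, 0], 0.7]

```text
clock: 4.87
eef_pos: [0.4724, -0.1841, 0.0643]
tool_rot: [0.847, 0.531, 0.0, 0.0]
ft_force: [-0.1, 0.5, -0.8]
grip_width: 0.06
grasp_force: 0.1
```

Emit:
apply_moves:
  steps:
    - [[0.015, 0, 0], [0, 0, 0], 0.7]
    - [[0.015, 0, 0], [0, 0, 0], 0.7]
    - [[0.015, 0, 0], [0, 0, 0], 0.7]
    - [[0.015, 0, 0], [0, 0, 0], 0.7]
    - [[0.015, 0, -0.002], [0, 0, 0], 0.7]
    - [[0.015, 0, -0.002], [0, 0, 0], 0.7]
    - [[0.015, 0, -0.002], [0, 0, 0], 0.7]
    - [[0.015, 0, -0.002], [0, 0, 0], 0.7]

```text
clock: 5.53
eef_pos: [0.4827, -0.1629, 0.0661]
tool_rot: [0.847, 0.531, -0.0, 0.0]
ft_force: [-2.3, -2.8, 0.3]
grip_width: 0.0596
grasp_force: 1.3
```

Emit:
apply_moves:
  steps:
    - [[0.015, 0, -0.002], [0, 0, 0], 0.7]
    - [[0.015, 0, -0.002], [0, 0, 0], 0.7]
    - [[0.015, 0, -0.002], [0, 0, 0], 0.7]
    - [[0.015, 0, -0.002], [0, 0, 0], 0.7]
    - [[0.015, 0, -0.002], [0, 0, 0], 0.7]
    - [[0.015, 0, -0.002], [0, 0, 0], 0.7]
    - [[0.015, 0, -0.002], [0, 0, 0], 0.7]
    - [[0.015, 0, -0.002], [0, 0, 0], 0.7]

```text
clock: 6.2
eef_pos: [0.4933, -0.1409, 0.0691]
tool_rot: [0.847, 0.531, -0.0, -0.0]
ft_force: [-1.2, -2.3, 0.3]
grip_width: 0.0598
grasp_force: 1.3
```

```bash
python3 -c "from h import *;roller()"
```

```text
roller 1187 [-49.   2.] [ 93. 121.] 1.6 x range [-0.092 -0.004] tcp [-0.1038  0.0003  0.0692] [-0.94 -0.42  0.32] 6.25
top z 0.11502460543235662
```

Emit:
apply_moves:
  steps:
    - [[0.018, 0, -0.0025], [0, 0, 0], 0.7]
    - [[0.018, 0, -0.0025], [0, 0, 0], 0.7]
    - [[0.018, 0, -0.0025], [0, 0, 0], 0.7]
    - [[0.018, 0, -0.0025], [0, 0, 0], 0.7]
    - [[0.018, 0, -0.0025], [0, 0, 0], 0.7]
    - [[0.018, 0, -0.0025], [0, 0, 0], 0.7]
    - [[0.018, 0, -0.0025], [0, 0, 0], 0.7]
    - [[0.018, 0, -0.0025], [0, 0, 0], 0.7]

```text
clock: 6.92
eef_pos: [0.5058, -0.1149, 0.0732]
tool_rot: [0.847, 0.531, -0.0, -0.0]
ft_force: [-1.4, -3.3, 0.5]
grip_width: 0.0594
grasp_force: 1.3
```

Emit:
apply_moves:
  steps:
    - [[0.018, 0, -0.0025], [0, 0, 0], 0.7]
    - [[0.018, 0, -0.0025], [0, 0, 0], 0.7]
    - [[0.018, 0, -0.0025], [0, 0, 0], 0.7]
    - [[0.018, 0, -0.0025], [0, 0, 0], 0.7]
    - [[0.018, 0, -0.0025], [0, 0, 0], 0.7]
    - [[0.018, 0, -0.0025], [0, 0, 0], 0.7]
    - [[0.018, 0, -0.0025], [0, 0, 0], 0.7]
    - [[0.018, 0, -0.0025], [0, 0, 0], 0.7]

```text
clock: 7.58
eef_pos: [0.5183, -0.089, 0.0771]
tool_rot: [0.847, 0.531, -0.0, -0.0]
ft_force: [-0.6, -2.3, 1.9]
grip_width: 0.0599
grasp_force: 1.3
```

Emit:
apply_moves:
  steps:
    - [[0.018, 0, -0.0025], [0, 0, 0], 0.7]
    - [[0.018, 0, -0.0025], [0, 0, 0], 0.7]
    - [[0.018, 0, -0.0025], [0, 0, 0], 0.7]
    - [[0.018, 0, -0.0025], [0, 0, 0], 0.7]
    - [[0.018, 0, -0.0025], [0, 0, 0], 0.7]
    - [[0.018, 0, -0.0025], [0, 0, 0], 0.7]
    - [[0.018, 0, -0.0025], [0, 0, 0], 0.7]
    - [[0.018, 0, -0.0025], [0, 0, 0], 0.7]

```text
clock: 8.25
eef_pos: [0.5309, -0.063, 0.0811]
tool_rot: [0.847, 0.531, 0.0, -0.0]
ft_force: [-1.6, -2.2, 1.8]
grip_width: 0.0602
grasp_force: 1.3
```

```bash
python3 -c "from h import *;roller()"
```

```text
roller 773 [49.  2.] [ 67. 121.] 0.7 x range [0.018 0.082] tcp [-0.0172  0.0004  0.0812] [ 1.54 -0.1   0.37] 8.3
top z 0.12700438005903272
```

Emit:
apply_moves:
  steps:
    - [[0.018, 0, -0.0025], [0, 0, 0], 0.7]
    - [[0.018, 0, -0.0025], [0, 0, 0], 0.7]
    - [[0.018, 0, -0.0025], [0, 0, 0], 0.7]
    - [[0.018, 0, -0.0025], [0, 0, 0], 0.7]
    - [[0.018, 0, -0.0025], [0, 0, 0], 0.7]
    - [[0.018, 0, -0.0025], [0, 0, 0], 0.7]
    - [[0.018, 0, -0.0025], [0, 0, 0], 0.7]
    - [[0.018, 0, -0.0025], [0, 0, 0], 0.7]

```text
clock: 8.97
eef_pos: [0.5434, -0.0371, 0.0852]
tool_rot: [0.847, 0.531, 0.0, 0.0]
ft_force: [-1.7, -2.2, 1.2]
grip_width: 0.0595
grasp_force: 1.4
```

Emit:
apply_moves:
  steps:
    - [[0.018, 0, -0.0025], [0, 0, 0], 0.7]
    - [[0.018, 0, -0.0025], [0, 0, 0], 0.7]
    - [[0.018, 0, -0.0025], [0, 0, 0], 0.7]
    - [[0.016, 0, -0.0025], [0, 0, 0], 0.7]
    - [[0.014, 0, -0.002], [0, 0, 0], 0.7]
    - [[0.012, 0, -0.002], [0, 0, 0], 0.7]
    - [[0.01, 0, -0.001], [0, 0, 0], 0.7]
    - [[0.01, 0, -0.001], [0, 0, 0], 0.7]

```text
clock: 9.63
eef_pos: [0.5534, -0.0164, 0.0883]
tool_rot: [0.847, 0.531, -0.0, 0.0]
ft_force: [-1.1, -2.0, 1.1]
grip_width: 0.0597
grasp_force: 1.4
```

```bash
python3 -c "from h import *;roller()"
```

```text
roller 399 [111.   6.] [ 47. 116.] 2.7 x range [0.087 0.133] tcp [0.0343 0.0006 0.0883] [-0.65 -1.24  1.37] 9.6833
top z 0.13319949349360216
```

Emit:
apply_moves:
  steps:
    - [[0.008, 0, -0.001], [0, 0, 0], 0.7]
    - [[0.008, 0, -0.001], [0, 0, 0], 0.7]
    - [[0.008, 0, 0], [0, 0, 0], 0.7]
    - [[0.008, 0, 0], [0, 0, 0], 0.7]
    - [[0.008, 0, 0], [0, 0, 0], 0.7]
    - [[0.008, 0, 0], [0, 0, 0], 0.7]
    - [[0.008, 0, 0], [0, 0, 0], 0.7]
    - [[0.008, 0, 0], [0, 0, 0], 0.7]

```text
clock: 10.35
eef_pos: [0.5592, -0.0045, 0.0887]
tool_rot: [0.847, 0.532, 0.0, -0.0]
ft_force: [0.3, -0.5, -0.3]
grip_width: 0.06
grasp_force: 0.0
```

Emit:
apply_moves:
  steps:
    - [[0.008, 0, 0], [0, 0, 0], 0.7]
    - [[0.008, 0, 0], [0, 0, 0], 0.7]
    - [[0.006, 0, 0], [0, 0, 0], 0.7]
    - [[0.004, 0, 0], [0, 0, 0], 0.7]
    - [[0, 0, 0], [0, 0, 0], 0.7]
    - [[0, 0, 0], [0, 0, 0], 0.7]
    - [[0, 0, 0], [0, 0, 0], 0.7]
    - [[0, 0, 0], [0, 0, 0], 0.7]

```text
clock: 11.02
eef_pos: [0.5612, -0.0004, 0.0887]
tool_rot: [0.847, 0.531, -0.0, 0.0]
ft_force: [-0.1, -0.4, -0.1]
grip_width: 0.0598
grasp_force: 0.0
```

```bash
python3 -c "from h import *;roller()"
```

```text
roller 523 [84. -1.] [174. 123.] 3.3 x range [0.113 0.167] tcp [0.0514 0.0006 0.0887] [ 0.24 -0.49  0.19] 11.0667
top z 0.13315384041148734
```

The contact has gone and the roller has moved forward into the dip. I back off downhill, then go up.

Emit:
apply_moves:
  steps:
    - [[-0.03, 0, 0], [0, 0, 0], 0.7]
    - [[-0.06, 0, 0], [0, 0, 0], 0.7]
    - [[-0.08, 0, 0], [0, 0, 0], 0.7]
    - [[-0.08, 0, -0.03], [0, 0, 0], 0.7]
    - [[-0.08, 0, -0.08], [0, 0, 0], 0.7]
    - [[-0.08, 0, -0.1], [0, 0, 0], 0.7]
    - [[-0.08, 0, -0.1], [0, 0, 0], 0.7]
    - [[-0.08, 0, -0.1], [0, 0, 0], 0.7]

```text
clock: 11.73
eef_pos: [0.5102, -0.1046, 0.1714]
tool_rot: [0.847, 0.531, -0.0, -0.0]
ft_force: [0.6, 0.3, 0.3]
grip_width: 0.0598
grasp_force: 0.0
```

Emit:
apply_moves:
  steps:
    - [[-0.1, 0, -0.08], [0, 0, 0], 0.7]
    - [[-0.1, 0, -0.08], [0, 0, 0], 0.7]
    - [[-0.1, 0, -0.05], [0, 0, 0], 0.7]
    - [[-0.08, 0, 0], [0, 0, 0], 0.7]
    - [[-0.04, 0, 0], [0, 0, 0], 0.7]
    - [[0, 0, 0], [0, 0, 0], 0.7]
    - [[0, 0, 0], [0, 0, 0], 0.7]
    - [[0, 0, 0], [0, 0, 0], 0.7]

```text
clock: 12.4
eef_pos: [0.4748, -0.1781, 0.2121]
tool_rot: [0.847, 0.532, -0.0, -0.001]
ft_force: [-0.8, 1.1, -0.2]
grip_width: 0.0601
grasp_force: 0.0
```

```bash
python3 -c "from h import *;roller()"
```

```text
roller 1312 [124.   3.] [121.  86.] 89.6 x range [0.083 0.167] tcp [-0.1459  0.0006  0.2121] [0.55 0.68 0.39] 12.45
top z 0.13309145920061816
```

View pics/last.png

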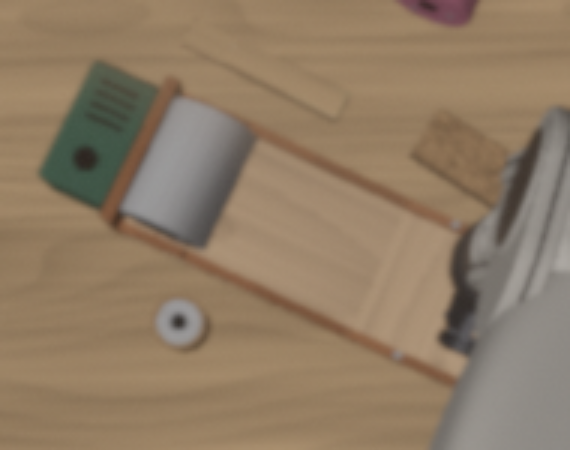

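The roller lies square against the stop board, at (190,170) in the crop. It measures x=124 mm, y=3 mm, with its axis 0.4° off square, and the bystanders look untouched. The arm is clear, so I hand in.

```bash
python3 -c "from h import *;print(bot.job_done())"
```

```text
the job is handed in; nothing more can be done
None
```

I pushed the roller up the ramp and over the crest. It lies at rest in the dip against the stop, about 3 mm from the seat point and 0.4° off square as measured from the top camera. The arm is clear, and the job was handed in at about 12.5 s; no verdict came back.

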